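Empty the offcut shovel into the locked clay-reclaim hopper

ROBOT

A 6-joint arm with a two-finger parallel gripper is mounted at the origin on the work surface. World frame = base frame: x ahead of the robot, y to its left, z up, the work surface at z = 0. Lengths are in m, angles in rad, forces in N, time in s.
With the tool pointing down it reaches from about 0.225 to 0.875 m from the base axis. Payload 3.4 kg.
Tool frame: the origin (TCP) lies on the centre line of the jaws, within the pads' length; the fingertips stand 22 mm ahead of it and the grasp point (between the pads) lies 3 mm ahead of it; z points along the fingers, y is the line along which they close (so a half turn about z gives the same grasp; the last joint's range is limited). The gripper opens to 85 mm and grips with 20 to 120 N. Pads are 22 mm wide; open, the fingers measure 114 mm over their backs; the gripper's body (76 mm by 85 mm) begins 54 mm behind the grasp point. The pads swing forward as they close: fully open they stand 13 mm farther back than shut.
Start: joints at [1.226, 0.276, 1.505, -0, 1.361, -0.121], TCP at [0.128, 0.561, 0.253] pointing down, gripper open.
Joint ranges: [-2.89, 2.89], [-0.75, 2.08], [0.22, 2.7], [-1.18, 4.32], [0.11, 2.71], [-2.7, 2.7]. Speed limits (rad/s): [2.57, 2.57, 3.14, 3.14, 3.14, 3.14].

INTERFACE

Orientations are given as a unit quaternion [w, x, y, z].
In Python, from rig import manip gives the robot as it stands.
- The arm moves only by the shell command python3 steer.py FILE [OPENING] [FORCE], which reads ROWS from the file FILE. ROWS is a JSON list of rows, 1 to 5 of them, each an object with the fields x, y, z (the shift in m), turn (a turn about the tool's z in rad); a field left out counts as zero; each row shifts and turns the commanded pose from where the row before left it, along the tool's axes as they then stand; what a row does not reach is not made up. A row lasts 1/12 s, in which the tool goes at most 0.0417 m and 0.125 rad, less where a joint would pass 70% of its speed; a pose out of reach is approached as far as the arm can. OPENING is the finger opening in m, set as the command begins (- or left out keeps the last). The fingers move at their own pace and stop on an object; FORCE is the grip in N (left out, the last holds). Time passes only in rows, so rows that do not move let the fingers close. It prints the time, the measured TCP pose, the force, the opening and the grip force at its end. Input that does not fit is refused with a message, and nothing moves.
- manip.get_state(): the state, without advancing time (a new reading comes with each control period).
- manip.get_image(name): name is "side" or "top"; returns a dict with "img" (480x640x3 uint8, red, green, blue), "camera_matrix" (3x3 intrinsics, pixels), "T" (4x4, takes a point from camera to world coordinates). Camera axes: x right, y down, z forward; pixel columns grow to the right and rows downward; lengths in m; the calibration is good to about 2 mm. A picture is of the moment at which its call begins. There is no depth.
- manip.sign_off(): hands the job in; it is judged then, once.
The state is a dict: "clock": time; "qpos": joint angles; "qd": joint speeds; "effort": joint torques, N m; "position": TCP position; "ee_rot": TCP orientation; "contact_force": force on the tool from outside, world axes, zero at the start; "moment": the same for the moment, N m; "width": finger opening in m; "gripper_force": force on a finger pad.
Only numpy, scipy, OpenCV 4.12 (cv2) and the standard library are available. Lean on these libraries where they do the work, as an engineer would, in place of code of your own. Each camera call takes 0.05 s, during which the arm holds its last target. There are 200 camera calls.

TASK

Open the clay-reclaim hopper: lift the lever's spring collar out of its notch, throw the lever right over to the other notch and let the collar drop home there, which draws the shutter back. Then pick up the loaded hand shovel, first rest its blade's front edge on the hopper's end rim opposite the lever, and scrape and tip both dry clay offcuts off over that rim into the bin. Set the empty shovel back down flat on the table, with the hopper left open and the sprayer, vase, jar and dish left standing where they are.

Things in the scene. Friction and masses are not known exactly. Their poses are not given: they have to be found in the camera images.
- hopper: Grey clay-reclaim hopper fixed to the table, 180 (x) x 330 (y) x 90 mm high. Origin: centre of its underside; z up. Half y<0: open bin, mouth x -84..84, y -159..0 mm, floor at z 6, rim at z 90, covered by a steel shutter (top at z 76) until the lever is thrown, which slides it to +y. Half y>0: housing with flat top at z 90 that carries the lever.
- pivot (a point): Axis of the lever, at hopper (0, 82.5, 98) mm; the lever swings about hopper x, in the y-z plane. At x +18..+28 mm from the pivot (far side of the lever) stands an upright steel quadrant plate, 74 mm radius about the pivot, with two notches; a 24 mm hub at the pivot; on the -x side nothing stands.
- lever (a joint): Lever angle: 0 = start, leaning 0.42 rad towards the bin (hopper -y); 0.84 = thrown, leaning 0.42 rad to hopper +y. 16 mm steel rod, 181 mm from pivot to top. Locked at both ends by the collar's tooth (0.04 rad play). Stiff hinge, stays where left: once unlocked about 4 N at 60 mm from the pivot moves it.
- collar (a joint): Lift of the collar along the lever: 0 = seated in a notch, 0.022 = fully up. Sprung down, 3 to 5 N. Above 0.015 its tooth clears the quadrant and the lever can swing; once out of the notch it rides on the quadrant's edge by itself (at about 0.014) and drops into the other notch.
- flange (a point): Centre of the underside of the collar's flange, on the lever's axis, 118 mm from the pivot when seated. Flange: aluminium disc 60 mm across, 8 mm thick, square to the lever. Below it a sleeve, 26 mm across, runs 49 mm down the lever, with a 12 mm tooth at its foot pointing to hopper +x; then the bare rod. Free space under the flange for finger tips.
- knob (a point): Middle of the black knob on top of the lever, 32 mm across, 165 mm from the pivot.
- rim (a point): Middle of the top edge of the bin's end wall, the one farthest from the lever, at hopper (0, -162, 90) mm; the wall is 6 mm thick and runs along hopper x. The place to rest and scrape the shovel's edge.
- shovel: Flat hand shovel lying on the table, 0.35 kg. Origin: centre of the blade's underside; x to the open front edge, z up. Steel blade 110 (x) x 124 (y) mm, floor 3 mm, side walls 16 mm, back wall 30 mm high. Wooden handle behind, x -70..-185 mm, 24 mm wide, z 24..48 mm, level, with a foot at its end (x -172) so that it stands flat.
- handle (a point): Grip point in the middle of the shovel's handle, at shovel (-100, 0, 36) mm.
- lip (a point): Middle of the underside of the blade's front edge, at shovel (55, 0, 0) mm.
- offcut1: Bar of bone-dry light brown clay, 70 (x) x 40 (y) x 15 mm, about 70 g, loose on the shovel's blade, side by side with the other. Origin: centre of its underside. It slides off the steel blade when that is tipped about 20 to 28 degrees.
- offcut2: The other bar of dry clay, the same.
- sprayer: White spray bottle with red trigger, standing, 80 mm across, 203 mm tall. Origin: centre of its underside. Bystander.
- vase: Dark unfired clay vase, standing, 80 mm across, 130 mm tall. Origin: centre of its underside. Bystander.
- jar: Lidded glaze jar, standing, 76 mm across, 110 mm tall. Origin: centre of its underside. Bystander.
- dish: White ceramic bowl, 90 mm across, 32 mm tall. Origin: centre of its underside. Bystander.

How it is judged:
On the way, in this order (a step that is already met when the one before it is completed fails the run):
1. the lever is thrown to the other notch and the collar has dropped home, so the shutter is open (value of joint lever above 0.78 rad and value of joint collar below 0.004 m), for 0.2 s.
2. the front part of the shovel's blade rests on the hopper's end rim (contact force between shovel and hopper above 0.5 N and distance between lip and rim below 0.06 m), for 0.1 s.
3. both offcuts lie in the bin (x of offcut1 in the frame of hopper between -0.087 and 0.087 m and y of offcut1 in the frame of hopper between -0.162 and 0 m and z of each of offcut1, offcut2 in the frame of hopper below 0.068 m and x of offcut2 in the frame of hopper between -0.087 and 0.087 m and y of offcut2 in the frame of hopper between -0.162 and 0 m), for 0.2 s.
At the end, for the whole second after the job is handed in: Lever thrown (joint above 0.78 of 0.84 rad) with its collar seated (below 4 mm), both offcuts at rest inside the bin with their origins below 68 mm above the hopper's foot, and the shovel released, at rest and flat on the table (underside within 10 mm of it, tilt under 0.1 rad) (all of step 1 and all of step 3 and height (world z) of shovel below 0.01 m and angle between shovel's own z axis and vertical below 0.1 rad and linear speed of each of shovel, offcut1, offcut2 below 0.03 m/s); the robot touches nothing.
It fails at once if the sprayer is moved more than 30 mm or tipped over (distance of sprayer from where it was at the start of the episode above 0.03 m or angle between sprayer's own z axis and vertical above 0.35 rad).
It fails at once if the vase is moved more than 30 mm or tipped over (distance of vase from where it was at the start of the episode above 0.03 m or angle between vase's own z axis and vertical above 0.35 rad).
It fails at once if the jar is moved more than 30 mm or tipped over (distance of jar from where it was at the start of the episode above 0.03 m or angle between jar's own z axis and vertical above 0.35 rad).
It fails at once if the dish is moved more than 30 mm or tipped over (distance of dish from where it was at the start of the episode above 0.03 m or angle between dish's own z axis and vertical above 0.35 rad).
It also fails if it takes over 72 s, if anything falls off the work surface, if the arm or the gripper's body presses on something with over 40 N, if the wrist force passes 120 N, or if a joint passes its speed limit or range.

## Working session

There is one attempt and no reset: what is moved stays moved. The work goes in short steps, Python scripts to look and compute and a shell command to move; the robot and the scene stay as the last step left them, time stands still between calls to the robot, and variables do not carry over. Pictures are saved under pics/ and viewed, at most 10 in all, crops included, and the job is handed in when it is done.

```bash
ls; mkdir -p pics; python3 - <<'E'
from rig import manip
import cv2,numpy as np
for n in("top","side"):
    d=manip.get_image(n);cv2.imwrite(f"pics/{n}0.png",d["img"][...,::-1]);print(n,d["camera_matrix"].tolist(),np.round(d["T"],4).tolist())
print(manip.get_state())
E
```

```text
pics
rig.py
steer.py
top [[462.8478254148569, 0.0, 312.3904596962003], [0.0, 462.8478254148569, 244.11414347841912], [0.0, 0.0, 1.0]] [[-0.0004, -0.9959, 0.0906, 0.4485], [-0.9999, -0.0006, -0.0112, -0.0179], [0.0113, -0.0906, -0.9958, 1.2732], [0.0, 0.0, 0.0, 1.0]]
side [[514.3274929236253, 0.0, 315.65904583763205], [0.0, 514.3274929236253, 225.56702563699173], [0.0, 0.0, 1.0]] [[0.9691, -0.196, 0.1498, 0.4246], [-0.2466, -0.7491, 0.6149, -0.6631], [-0.0083, -0.6328, -0.7743, 0.9437], [0.0, 0.0, 0.0, 1.0]]
{'clock': 0.1, 'qpos': array([ 1.22599101e+00,  2.76535805e-01,  1.50599517e+00,  2.04992825e-05,
        1.36072897e+00, -1.21010593e-01]), 'qd': array([-0.00036753, -0.00051967, -0.00320928,  0.00071655,  0.0004619 ,
       -0.00222673]), 'effort': array([ 4.51971127e-04, -4.17711246e+01, -2.46400791e+01, -2.72198322e-04,
        5.78854364e-03,  3.90621892e-06]), 'position': array([0.12746604, 0.56024519, 0.25252841]), 'ee_rot': array([-2.02164185e-04,  1.11666092e-01,  9.93745435e-01, -8.08824356e-04]), 'contact_force': array([ 0.54180817, -0.07415365, -1.05750625]), 'moment': array([-0.05246046, -0.02856102,  0.02562932]), 'gripper_force': 0.0, 'width': 0.08521932449808996}
```
View pics/top0.png

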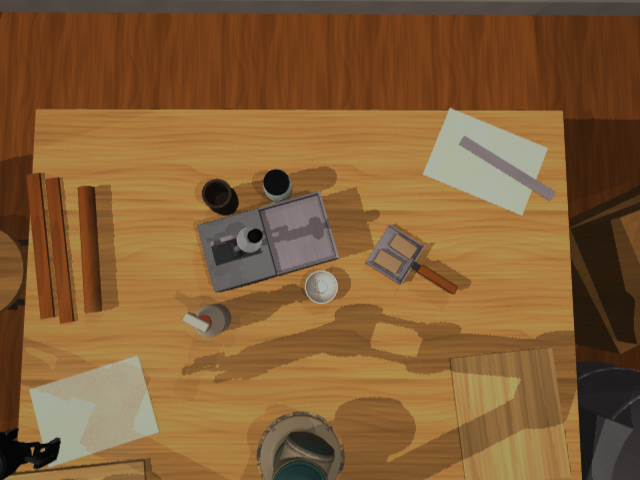

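View pics/side0.png

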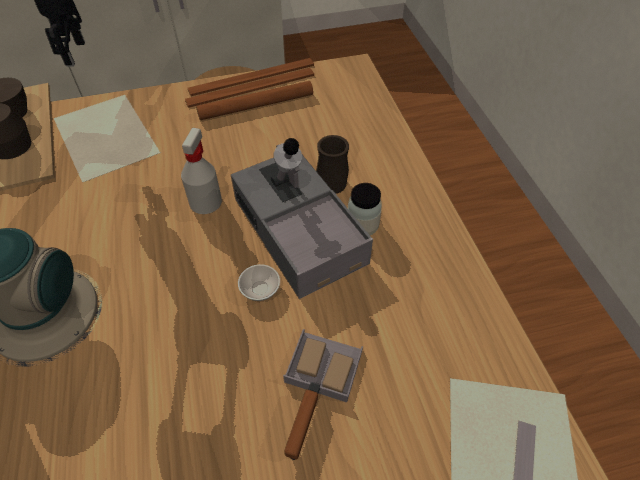

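The top view shows the hopper at about (270,242) with the lever knob at (255,236), and the shovel's blade at (396,254) with its handle running to (455,290). The dish is at (321,287), the sprayer at (210,320), the jar at (277,185) and the vase at (219,197). The side view agrees. Next I'll enlarge crops to get corners.

```bash
python3 - <<'E'
import cv2
a=cv2.imread("pics/top0.png")[165:310,190:465];b=cv2.imread("pics/side0.png")[125:465,225:385]
cv2.imwrite("pics/topc.png",cv2.resize(a,(800,422),interpolation=cv2.INTER_CUBIC))
h=cv2.rotate(b,cv2.ROTATE_90_COUNTERCLOCKWISE)
cv2.imwrite("pics/sidec.png",cv2.resize(h,(800,376),interpolation=cv2.INTER_CUBIC))
E
```

View pics/topc.png

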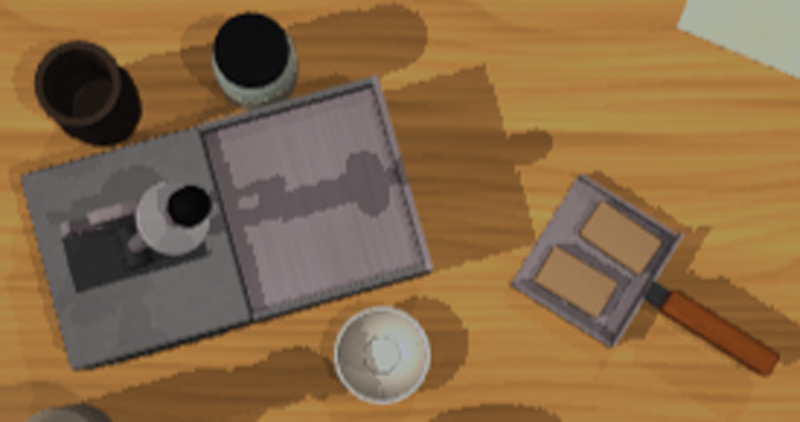

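View pics/sidec.png

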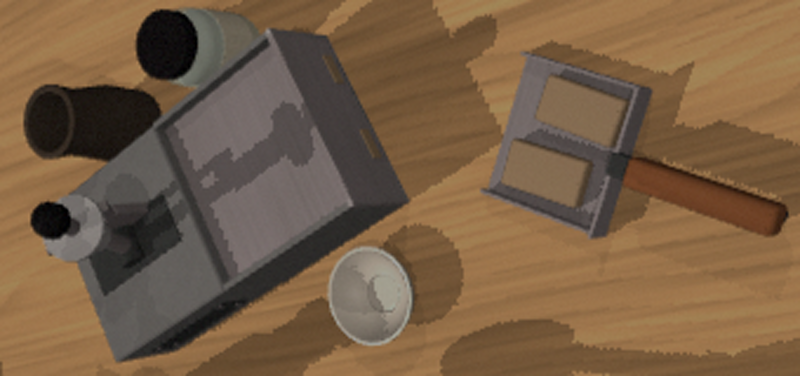

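```bash
cat > h.py <<'E'
import numpy as np
from rig import manip
from scipy.spatial.transform import Rotation as R
CAL={"top":([462.848,312.390,244.114],[[-0.0004,-0.9959,0.0906,0.4485],[-0.9999,-0.0006,-0.0112,-0.0179],[0.0113,-0.0906,-0.9958,1.2732]]),
"side":([514.327,315.659,225.567],[[0.9691,-0.196,0.1498,0.4246],[-0.2466,-0.7491,0.6149,-0.6631],[-0.0083,-0.6328,-0.7743,0.9437]])}
def ray(n,u,v):
    (f,cx,cy),T=CAL[n];T=np.array(T);return T[:,3],T[:,:3]@[(u-cx)/f,(v-cy)/f,1]
def plane(n,u,v,z):
    o,d=ray(n,u,v);return o+d*(z-o[2])/d[2]
def tri(pt,ps):
    o1,d1=ray("top",*pt);o2,d2=ray("side",*ps)
    s=np.linalg.lstsq(np.c_[d1,-d2],o2-o1,rcond=None)[0];a=o1+s[0]*d1;b=o2+s[1]*d2
    return (a+b)/2,np.linalg.norm(a-b)
def proj(n,p):
    (f,cx,cy),T=CAL[n];T=np.array(T);c=T[:,:3].T@(np.asarray(p)-T[:,3]);return np.array([cx+f*c[0]/c[2],cy+f*c[1]/c[2]])
def rot():
    q=manip.get_state()["ee_rot"];return R.from_quat(np.r_[q[1:],q[0]])
E
python3 - <<'E'
from h import *
np.set_printoptions(precision=4,suppress=True)
tc=lambda u,v:(190+u/2.909,165+v/2.909)
sc=lambda u,v:(385-v/2.353,125+u/2.353)
C=np.array([plane("top",*tc(*p),.09) for p in[(22,175),(77,369),(430,270),(376,76)]])
print(C, C.mean(0))
e=((C[0]+C[1])-(C[2]+C[3]))/2;w=((C[0]+C[3])-(C[1]+C[2]))/2
print("len",np.linalg.norm(e),np.linalg.norm(w),"yawY",np.degrees(np.arctan2(-e[0],e[1])),"yawX",np.degrees(np.arctan2(w[1],w[0])))
S=np.array([plane("side",*sc(*p),.09) for p in[(268,29),(407,202),(115,362)]]);print("side",S)
print("knob",tri(tc(188,206),sc(50,218)))
for n,c,pts in(("top",tc,[(585,178),(513,285),(613,346),(681,235)]),("side",sc,[(526,54),(484,191),(600,236),(650,88)])):
    print(n,"blade",[plane(n,*c(*p),z)[:2] for p,z in zip(pts,(.016,.016,.03,.03))])
print("handle ends",tri(tc(672,298),sc(628,170)),tri(tc(770,362),sc(780,218)))
print("handle@.048",plane("top",*tc(672,298),.04),plane("top",*tc(770,362),.04),plane("side",*sc(628,170),.04),plane("side",*sc(780,218),.04))
print("sprayer",plane("top",212,320,.12),"dish",plane("top",*tc(382,355),.032),"jar",plane("top",*tc(252,50),.11),"vase",plane("top",*tc(80,83),.13))
E
```

```text
[[ 0.6049  0.2638  0.09  ]
 [ 0.4344  0.2122  0.09  ]
 [ 0.5209 -0.0963  0.09  ]
 [ 0.6942 -0.0491  0.09  ]] [0.5636 0.0827 0.09  ]
len 0.3229421076994366 0.17884687130417823 yawY 15.80421751576468 yawX 16.042837616287137
side [[ 0.6965 -0.0504  0.09  ]
 [ 0.5147 -0.1514  0.09  ]
 [ 0.437   0.2163  0.09  ]]
knob (array([0.5623, 0.0988, 0.2488]), np.float64(0.004273008135566044))
top blade [array([ 0.6124, -0.2479]), array([ 0.5114, -0.1789]), array([ 0.4545, -0.2688]), array([ 0.5573, -0.3339])]
side blade [array([ 0.6152, -0.249 ]), array([ 0.5144, -0.1831]), array([ 0.4555, -0.2793]), array([ 0.5565, -0.3462])]
handle ends (array([ 0.4984, -0.3202,  0.0465]), np.float64(0.0007180028647352437)) (array([ 0.4399, -0.4132,  0.0312]), np.float64(0.0002726133911828067))
handle@.048 [ 0.4983 -0.3218  0.04  ] [ 0.4398 -0.4104  0.04  ] [ 0.4993 -0.3178  0.04  ] [ 0.4399 -0.4156  0.04  ]
sprayer [0.3659 0.2161 0.12  ] dish [ 0.4463 -0.0557  0.032 ] jar [0.713  0.0602 0.11  ] vase [0.6793 0.2064 0.13  ]
```

```bash
echo '[{"z": -0.04}, {"z": -0.04}, {"x": -0.034, "y": -0.022}, {"x": -0.034, "y": -0.022}, {"x": -0.034, "y": -0.022}]' > mv.in && python3 steer.py mv.in 0.085
for i in 1 2; do echo '[{"x": -0.034, "y": -0.022}, {"x": -0.034, "y": -0.022}, {"x": -0.034, "y": -0.022}, {"x": -0.034, "y": -0.022}, {"x": -0.034, "y": -0.022}]' > mv.in && python3 steer.py mv.in ; done
echo '[{"turn": 0.12}, {"turn": 0.12}, {"turn": 0.12}, {"turn": 0.12}, {"turn": 0.12}]' > mv.in && python3 steer.py mv.in 0.075
echo '[{"turn": 0.12}, {"turn": 0.12}, {"turn": 0.12}, {"turn": 0.11}, {}]' > mv.in && python3 steer.py mv.in
cat >> h.py <<'E'
# hopper frame
HO=np.array([.566,.084,0]);HY=np.radians(16);HR=R.from_euler('z',HY)
def goto(p,yaw_y=None):
    "tool-axes displacement to world point p, and turn to bring tool y to yaw_y"
    r=rot();d=r.inv().apply(np.asarray(p)-manip.get_state()["position"]);y=r.apply([0,1,0]);c=np.arctan2(y[1],y[0])
    print("d",np.round(d,4),"yaw",round(c,4),"turn",None if yaw_y is None else round(-((yaw_y-c+np.pi/2)%np.pi-np.pi/2),4))
hop=lambda *p:HO+HR.apply(np.array(p)/1e3)
E
python3 -c "
from h import *
print(hop(0,32.8,330));goto(hop(0,32.8,330),HY)"
```

```text
clock: 0.52
position: [0.2129, 0.473, 0.3337]
ee_rot: [0.0, 0.11, 0.994, 0.0]
contact_force: [1.2, -0.5, 0.2]
width: 0.0848
gripper_force: 0.0
clock: 0.93
position: [0.3545, 0.327, 0.3331]
ee_rot: [-0.0, 0.112, 0.994, -0.0]
contact_force: [0.1, 0.6, -0.2]
width: 0.085
gripper_force: 0.0
clock: 1.35
position: [0.496, 0.1819, 0.333]
ee_rot: [-0.0, 0.112, 0.994, 0.0]
contact_force: [0.5, 0.6, -0.1]
width: 0.0848
gripper_force: 0.0
clock: 1.77
position: [0.495, 0.1834, 0.3327]
ee_rot: [-0.001, 0.403, 0.915, -0.0]
contact_force: [-0.0, 0.5, 0.5]
width: 0.0746
gripper_force: 0.0
clock: 2.18
position: [0.4949, 0.1837, 0.3328]
ee_rot: [-0.0, 0.603, 0.797, -0.0]
contact_force: [-0.7, 0.6, -0.3]
width: 0.0751
gripper_force: 0.0
[0.55695909 0.11552938 0.33      ]
d [-0.0824  0.0412  0.0028] yaw 0.2753 turn -0.004
```

```bash
echo '[{"x": -0.0275, "y": 0.0137}, {"x": -0.0275, "y": 0.0137}, {"x": -0.0275, "y": 0.0137}, {"z": 0.02}, {"z": 0.02}]' > mv.in && python3 steer.py mv.in
echo '[{"z": 0.02}, {"z": 0.01}, {}, {}]' > mv.in && python3 steer.py mv.in
python3 - <<'E'
from h import *
import cv2
goto(hop(0,32.8,217.5),HY)
a=cv2.resize(manip.get_image("side")["img"][80:260,210:390,::-1],(540,540),interpolation=2)
b=cv2.resize(manip.get_image("top")["img"][190:280,195:285,::-1],(250,250),interpolation=2)
c=np.zeros((540,790,3),np.uint8);c[:,:540]=a;c[:250,540:]=b;cv2.imwrite("pics/m1.png",c)
E
```

```text
clock: 2.6
position: [0.5591, 0.1142, 0.2932]
ee_rot: [0.001, 0.602, 0.798, 0.001]
contact_force: [0.1, -0.2, -0.5]
width: 0.0749
gripper_force: 0.0
clock: 2.93
position: [0.5571, 0.1157, 0.2632]
ee_rot: [-0.0, 0.602, 0.798, -0.0]
contact_force: [0.2, 0.1, 0.7]
width: 0.0752
gripper_force: 0.0
d [-0.0001 -0.0002  0.0457] yaw 0.2783 turn -0.0009
```

View pics/m1.png

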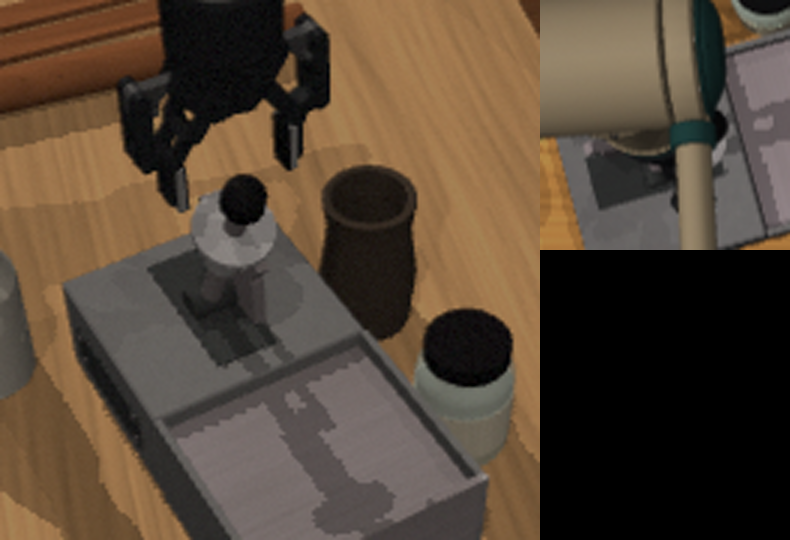

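The side crop shows the fingertips at (180,208) and (293,165), either side of the flange and above it. That is aligned, so I'll descend and grip the flange's rim.

```bash
echo '[{"z": 0.015}, {"z": 0.01}, {"z": 0.01}, {"z": 0.01}, {}]' > mv.in && python3 steer.py mv.in
echo '[{}, {}, {}, {}, {}]' > mv.in && python3 steer.py mv.in 0.05 70
python3 -c "
from h import *
goto(hop(0,32.8,217.5),HY)"
```

```text
clock: 3.45
position: [0.556, 0.1156, 0.2162]
ee_rot: [-0.001, 0.603, 0.798, -0.001]
contact_force: [-1.2, 0.5, 0.3]
width: 0.0748
gripper_force: 0.0
clock: 3.87
position: [0.5561, 0.1153, 0.2192]
ee_rot: [-0.001, 0.603, 0.798, -0.001]
contact_force: [-3.9, -1.0, 5.5]
width: 0.0573
gripper_force: 74.3
d [-0.      0.0009  0.0017] yaw 0.2771 turn -0.0021
```

```bash
echo '[{"x": -0.004, "z": -0.009}, {"x": -0.004, "z": -0.009}, {}, {}]' > mv.in && python3 steer.py mv.in
python3 -c "
from h import *
print(HR.inv().apply(manip.get_state()['position']-HO))"
```

```text
clock: 4.2
position: [0.5582, 0.1079, 0.2365]
ee_rot: [-0.001, 0.603, 0.798, -0.001]
contact_force: [-4.8, 2.1, -3.9]
width: 0.057
gripper_force: 75.3
[-0.00092832  0.02512811  0.23648071]
```

```bash
echo '[{"x": 0.0066, "z": -0.0028}, {"x": 0.0066, "z": -0.0023}, {"x": 0.0074, "z": -0.002}, {"x": 0.0075, "z": -0.002}, {}]' > mv.in && python3 steer.py mv.in
echo '[{"x": 0.0073, "z": -0.0012}, {"x": 0.0073, "z": -0.0011}, {"x": 0.0074, "z": -0.0004}, {"x": 0.0074, "z": -0.0004}, {}]' > mv.in && python3 steer.py mv.in
python3 -c "
from h import *
print(HR.inv().apply(manip.get_state()['position']-HO))"
```

```text
clock: 4.62
position: [0.5499, 0.1381, 0.2456]
ee_rot: [-0.003, 0.602, 0.799, 0.001]
contact_force: [-9.3, 17.0, 1.4]
width: 0.0515
gripper_force: 24.1
clock: 5.03
position: [0.544, 0.1649, 0.2493]
ee_rot: [0.0, 0.602, 0.798, 0.001]
contact_force: [0.8, 0.9, -0.4]
width: 0.0498
gripper_force: 0.0
[0.00109359 0.08379669 0.2492582 ]
```

Grip lost: the width is at its setpoint and the pad force is zero. I'll look before going on.

```bash
python3 - <<'E'
from h import *
import cv2
a=cv2.resize(manip.get_image("side")["img"][80:260,210:390,::-1],(540,540),interpolation=2)
cv2.imwrite("pics/m2.png",a)
E
```

```text
(no output)
```

View pics/m2.png

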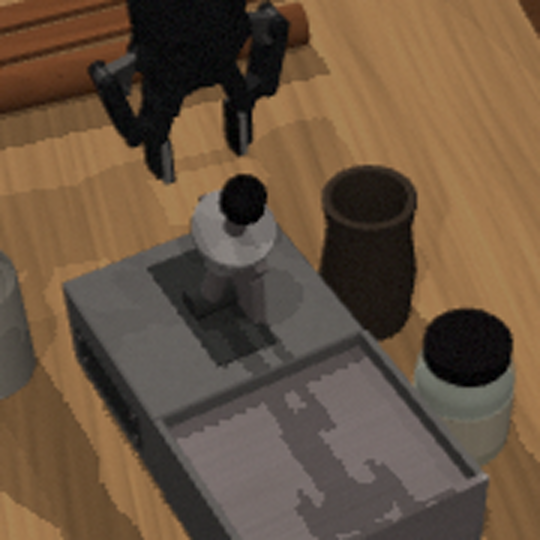

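The side crop shows the lever still at its start angle with the collar seated. The tips, at (167,180) and (243,153), slid off the rim. I'll check the tip height before a deeper, harder grip.

```bash
python3 - <<'E'
from h import *
np.set_printoptions(precision=1,suppress=True)
print("flange top expected",proj("side",hop(0,31.1,213.0)),"seen 287.7,156")
for z in(225,232,239,246): print(z,proj("side",hop(-26,83.8,z)),proj("side",hop(28,83.8,z)),"seen 265.7,140 / 291,131")
for z in(240,247,254,261): print(z,proj("side",hop(-38,32.8,z)),proj("side",hop(38,32.8,z)),"seen 270,149 / 307.7,135")
E
```

```text
flange top expected [288.2 155.1] seen 287.7,156
225 [265.  140.3] [287.7 131.6] seen 265.7,140 / 291,131
232 [264.7 137.8] [287.6 129.1] seen 265.7,140 / 291,131
239 [264.4 135.2] [287.4 126.5] seen 265.7,140 / 291,131
246 [264.1 132.6] [287.2 123.8] seen 265.7,140 / 291,131
240 [270.4 151.3] [303.4 138.4] seen 270,149 / 307.7,135
247 [270.2 148.7] [303.3 135.8] seen 270,149 / 307.7,135
254 [269.9 146.1] [303.3 133.1] seen 270,149 / 307.7,135
261 [269.6 143.4] [303.2 130.4] seen 270,149 / 307.7,135
```

```bash
echo '[{"z": -0.03}, {"x": -0.025}, {"x": -0.026}, {}, {}]' > mv.in && python3 steer.py mv.in 0.075
python3 -c "
from h import *
goto(hop(0,32.8,214),HY)"
```

```text
clock: 5.5
position: [0.5581, 0.113, 0.2785]
ee_rot: [0.0, 0.604, 0.797, 0.0]
contact_force: [-0.0, -0.2, -0.2]
width: 0.0747
gripper_force: 0.0
d [ 0.0028 -0.0004  0.0645] yaw 0.2746 turn -0.0046
```

```bash
echo '[{"x": 0.002, "z": 0.03}, {"z": 0.02}, {"z": 0.01}, {"z": 0.002}, {}]' > mv.in && python3 steer.py mv.in
echo '[{"z": 0.002}, {}]' > mv.in && python3 steer.py mv.in
echo '[{}, {}, {}, {}, {}]' > mv.in && python3 steer.py mv.in 0.045 120
echo '[{"x": -0.0045, "z": -0.01}, {"x": -0.0045, "z": -0.01}, {}, {}]' > mv.in && python3 steer.py mv.in
python3 - <<'E'
from h import *
import cv2
print(HR.inv().apply(manip.get_state()['position']-HO))
a=cv2.resize(manip.get_image("side")["img"][100:220,230:350,::-1],(540,540),interpolation=2)
cv2.imwrite("pics/m3.png",a)
E
```

```text
clock: 5.92
position: [0.5569, 0.1165, 0.2161]
ee_rot: [-0.001, 0.603, 0.798, -0.0]
contact_force: [0.1, 0.1, -0.4]
width: 0.0752
gripper_force: 0.0
clock: 6.08
position: [0.5578, 0.1163, 0.2155]
ee_rot: [0.001, 0.603, 0.798, 0.001]
contact_force: [-0.1, -0.5, 0.3]
width: 0.0751
gripper_force: 0.0
clock: 6.5
position: [0.556, 0.1157, 0.2167]
ee_rot: [-0.0, 0.603, 0.798, -0.0]
contact_force: [-5.5, -0.8, 8.7]
width: 0.0558
gripper_force: 124.8
clock: 6.83
position: [0.5582, 0.1078, 0.2351]
ee_rot: [-0.002, 0.603, 0.798, -0.0]
contact_force: [-4.3, 2.2, -3.2]
width: 0.0557
gripper_force: 127.4
[-0.00088636  0.02505505  0.23508311]
```

View pics/m3.png

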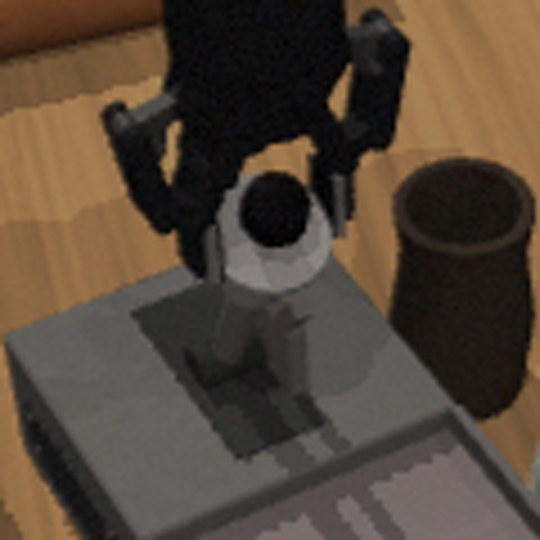

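The side crop shows the flange at (272,237) raised close under the knob at (274,208), so the collar is gripped. I'll keep lifting until it meets the stop.

```bash
for i in 1 2; do echo '[{"x": -0.001, "z": -0.002}, {}]' > mv.in && python3 steer.py mv.in; done
python3 -c "
from h import *
print(HR.inv().apply(manip.get_state()['position']-HO))"
```

```text
clock: 7.05
position: [0.5585, 0.1071, 0.2367]
ee_rot: [-0.002, 0.603, 0.798, -0.0]
contact_force: [-5.3, 3.0, -3.7]
width: 0.0553
gripper_force: 127.6
clock: 7.22
position: [0.5585, 0.107, 0.2372]
ee_rot: [-0.003, 0.603, 0.798, 0.0]
contact_force: [-4.3, 4.5, -7.8]
width: 0.0553
gripper_force: 130.3
[-0.00088329  0.02413275  0.23719311]
```

```bash
echo '[{"x": 0.003, "z": -0.0008}, {"x": 0.003, "z": -0.0012}, {"x": 0.003, "z": -0.0012}, {"x": 0.003, "z": -0.0012}, {}]' > mv.in && python3 steer.py mv.in
python3 -c "
from h import *
print(HR.inv().apply(manip.get_state()['position']-HO))"
```

```text
clock: 7.63
position: [0.5556, 0.1171, 0.2415]
ee_rot: [-0.001, 0.603, 0.798, -0.001]
contact_force: [-3.2, 0.3, -18.1]
width: 0.0553
gripper_force: 129.9
[-0.00086405  0.03464841  0.24152095]
```

The lever is swinging freely and the grip holds. I'll continue along the arc with a little less height, to come off the stop.

```bash
echo '[{"x": 0.006}, {"x": 0.006}, {"x": 0.006, "z": -0.0015}, {"x": 0.006, "z": -0.0013}, {"x": 0.006, "z": -0.0010}]' > mv.in && python3 steer.py mv.in
echo '[{"x": 0.006, "z": -0.0008}, {"x": 0.006, "z": -0.0005}, {"x": 0.006, "z": -0.0002}, {"x": 0.006, "z": 0.0002}, {"x": 0.006, "z": 0.0005}]' > mv.in && python3 steer.py mv.in
python3 -c "
from h import *
print(HR.inv().apply(manip.get_state()['position']-HO))"
```

```text
clock: 8.05
position: [0.5477, 0.1472, 0.2489]
ee_rot: [-0.001, 0.603, 0.797, 0.001]
contact_force: [0.4, 0.1, -0.1]
width: 0.0453
gripper_force: 0.0
clock: 8.47
position: [0.541, 0.1755, 0.2484]
ee_rot: [0.001, 0.603, 0.798, 0.001]
contact_force: [0.2, 0.7, -1.0]
width: 0.0452
gripper_force: 0.0
[0.00113527 0.09481375 0.24838141]
```

```bash
python3 - <<'E'
from h import *
import cv2
a=cv2.resize(manip.get_image("side")["img"][100:220,230:350,::-1],(540,540),interpolation=2)
cv2.imwrite("pics/m4.png",a)
E
```

```text
(no output)
```

View pics/m4.png

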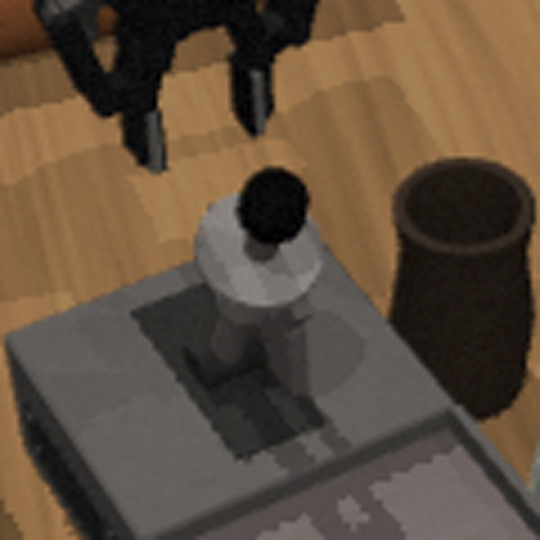

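```bash
python3 - <<'E'
from h import *
np.set_printoptions(precision=1,suppress=True)
def P(th,r): return proj("side",hop(0,82.5+r*np.sin(th),98+r*np.cos(th)))
for L in(0,6,10,14,18,22): print(L,P(-.42,122+L)-P(-.42,122))
for t in(-.46,-.42,-.38,-.34): print(t,"knob",P(t,165))
E
```

```text
0 [0. 0.]
6 [ 0.4 -1.3]
10 [ 0.7 -2.1]
14 [ 1. -3.]
18 [ 1.3 -3.8]
22 [ 1.6 -4.7]
-0.46 knob [292.6 149.4]
-0.42 knob [291.1 146.6]
-0.38 knob [289.6 143.9]
-0.34 knob [288.  141.2]
```

The side crop shows the knob at (273,206), so the lever is back at its start with the collar seated. I'll retry in finer steps and track the knob and flange numerically by colour.

```bash
cat >> h.py <<'E'
def look():
    import cv2
    I=manip.get_image("side")["img"].astype(int);s=I.sum(2)
    sat=I.max(2)-I.min(2)
    w=slice(125,175),slice(262,312)
    n,l,st,ce=cv2.connectedComponentsWithStats((s[w]<75).astype(np.uint8))
    print("dark",[(st[i,4],np.round(ce[i]+[262,125],1).tolist()) for i in range(1,n) if st[i,4]>25])
    n,l,st,ce=cv2.connectedComponentsWithStats(((s[w]>330)&(sat[w]<30)).astype(np.uint8))
    print("flange",[(st[i,:4]+[262,125,0,0]).tolist()+np.round(ce[i]+[262,125],1).tolist() for i in range(1,n) if st[i,4]>60])
    p=HR.inv().apply(manip.get_state()["position"]-HO)*1e3;print("tcp hop",np.round(p,1))
E
echo '[{"z": -0.035}, {"x": -0.031}, {"x": -0.031}, {}, {}]' > mv.in && python3 steer.py mv.in 0.075
python3 -c "
from h import *
look();goto(hop(0,32.8,214),HY)"
```

```text
clock: 8.93
position: [0.5578, 0.114, 0.2824]
ee_rot: [0.0, 0.604, 0.797, 0.0]
contact_force: [-0.1, 0.7, 0.1]
width: 0.0752
gripper_force: 0.0
dark [(np.int32(88), [265.5, 131.0]), (np.int32(187), [290.4, 145.5])]
flange [[273, 147, 29, 21, 287.0, 158.5]]
tcp hop [2.000e-01 3.210e+01 2.822e+02]
d [ 0.0007 -0.0002  0.0682] yaw 0.2757 turn -0.0036
```

```bash
echo '[{"z": 0.035}, {"z": 0.02}, {"z": 0.01}, {"z": 0.003}, {}]' > mv.in && python3 steer.py mv.in>/dev/null
echo '[{}, {}, {}, {}, {}]' > mv.in && python3 steer.py mv.in 0.045 100; python3 -c "from h import *;look()"
echo '[{"x": -0.003, "z": -0.007}, {"x": -0.003, "z": -0.007}, {}]' > mv.in && python3 steer.py mv.in; python3 -c "from h import *;look()"
echo '[{"x": -0.002, "z": -0.004}, {}]' > mv.in && python3 steer.py mv.in; python3 -c "from h import *;look()"
echo '[{"x": -0.001, "z": -0.003}, {}]' > mv.in && python3 steer.py mv.in; python3 -c "from h import *;look()"
```

```text
clock: 9.82
position: [0.5562, 0.115, 0.2168]
ee_rot: [-0.0, 0.603, 0.798, -0.0]
contact_force: [-6.3, -1.0, 6.7]
width: 0.0561
gripper_force: 104.3
dark [(np.int32(1086), [284.8, 139.6])]
flange [[279, 154, 23, 15, 290.1, 161.6]]
tcp hop [ -0.9  32.5 216.8]
clock: 10.12
position: [0.5578, 0.1094, 0.2299]
ee_rot: [-0.001, 0.603, 0.798, -0.0]
contact_force: [-4.9, 2.6, -2.6]
width: 0.0563
gripper_force: 106.5
dark [(np.int32(981), [284.7, 138.7])]
flange [[280, 149, 23, 17, 291.6, 158.9]]
tcp hop [ -0.8  26.9 229.3]
clock: 10.33
position: [0.5582, 0.108, 0.2332]
ee_rot: [-0.002, 0.603, 0.798, -0.0]
contact_force: [-5.8, 2.1, -3.6]
width: 0.056
gripper_force: 106.7
dark [(np.int32(739), [282.0, 136.8]), (np.int32(187), [290.8, 146.5])]
flange [[280, 147, 23, 18, 291.9, 158.1]]
tcp hop [ -0.9  25.3 232.9]
clock: 10.55
position: [0.5585, 0.1069, 0.2359]
ee_rot: [-0.002, 0.603, 0.798, -0.0]
contact_force: [-5.5, 2.0, -3.3]
width: 0.0562
gripper_force: 106.8
dark [(np.int32(732), [282.4, 136.8]), (np.int32(188), [290.7, 146.3])]
flange [[280, 147, 24, 17, 292.2, 157.5]]
tcp hop [ -0.8  24.1 235.7]
```

```bash
echo '[{"x": 0.003, "z": -0.001}, {}, {}]' > mv.in && python3 steer.py mv.in; python3 -c "from h import *;look()"
echo '[{"x": 0.003, "z": -0.001}, {}, {}]' > mv.in && python3 steer.py mv.in; python3 -c "from h import *;look()"
echo '[{"x": 0.003, "z": -0.001}, {}, {}]' > mv.in && python3 steer.py mv.in; python3 -c "from h import *;look()"
```

```text
clock: 10.85
position: [0.558, 0.109, 0.2363]
ee_rot: [-0.001, 0.603, 0.798, -0.001]
contact_force: [-5.0, -0.8, -5.3]
width: 0.0564
gripper_force: 106.8
dark [(np.int32(695), [282.2, 136.2]), (np.int32(193), [290.2, 145.4])]
flange [[280, 145, 23, 18, 292.0, 156.5]]
tcp hop [ -0.8  26.2 236.2]
clock: 11.15
position: [0.5573, 0.1115, 0.2372]
ee_rot: [-0.0, 0.603, 0.798, -0.001]
contact_force: [-4.5, -1.9, -5.5]
width: 0.0561
gripper_force: 106.8
dark [(np.int32(634), [281.3, 135.7]), (np.int32(189), [289.5, 144.1])]
flange [[279, 145, 24, 17, 291.1, 155.6]]
tcp hop [ -0.8  28.8 237.1]
clock: 11.45
position: [0.5566, 0.114, 0.2382]
ee_rot: [-0.0, 0.603, 0.798, -0.002]
contact_force: [-4.7, -2.1, -4.9]
width: 0.056
gripper_force: 106.9
dark [(np.int32(590), [281.4, 135.3]), (np.int32(190), [288.8, 142.6])]
flange [[278, 144, 24, 17, 290.5, 154.2]]
tcp hop [ -0.8  31.4 238.1]
```

It's moving with the lever this time: the knob row went from 146.3 to 142.6. I'll continue gently.

```bash
echo '[{"x": 0.003, "z": -0.001}, {"x": 0.003, "z": -0.001}, {"x": 0.003, "z": -0.001}, {}]' > mv.in && python3 steer.py mv.in; python3 -c "from h import *;look()"
echo '[{"x": 0.003, "z": -0.0009}, {"x": 0.003, "z": -0.0009}, {"x": 0.003, "z": -0.0008}, {}]' > mv.in && python3 steer.py mv.in; python3 -c "from h import *;look()"
```

```text
clock: 11.83
position: [0.5544, 0.1216, 0.2412]
ee_rot: [0.001, 0.603, 0.798, -0.003]
contact_force: [-4.8, -3.7, -6.8]
width: 0.056
gripper_force: 106.9
dark [(np.int32(305), [270.5, 135.6]), (np.int32(123), [301.0, 130.7]), (np.int32(190), [286.5, 138.9])]
flange [[277, 140, 23, 17, 288.7, 150.2]]
tcp hop [ -0.8  39.4 241.1]
clock: 12.22
position: [0.5517, 0.1303, 0.2436]
ee_rot: [0.0, 0.603, 0.798, -0.003]
contact_force: [-3.0, -4.0, -5.4]
width: 0.056
gripper_force: 106.8
dark [(np.int32(222), [267.9, 134.2]), (np.int32(80), [297.8, 130.0]), (np.int32(192), [284.3, 135.2])]
flange [[273, 132, 25, 21, 285.4, 145.5]]
tcp hop [ -1.   48.5 243.5]
```

```bash
echo '[{"x": 0.004, "z": -0.0009}, {"x": 0.004, "z": -0.0008}, {"x": 0.004, "z": -0.0007}, {"x": 0.004, "z": -0.0006}, {"x": 0.004, "z": -0.0005}]' > mv.in && python3 steer.py mv.in
echo '[{"x": 0.004, "z": -0.0003}, {"x": 0.004, "z": -0.0002}, {"x": 0.004, "z": -0.0001}, {"x": 0.004}, {"x": 0.004, "z": 0.0001}]' > mv.in && python3 steer.py mv.in; python3 -c "from h import *;look()"
```

```text
clock: 12.68
position: [0.549, 0.1522, 0.2491]
ee_rot: [0.002, 0.603, 0.798, 0.002]
contact_force: [-0.3, -0.6, -0.3]
width: 0.0451
gripper_force: 0.0
clock: 13.1
position: [0.5416, 0.1713, 0.2482]
ee_rot: [0.0, 0.603, 0.798, 0.0]
contact_force: [-0.1, 0.3, 0.3]
width: 0.045
gripper_force: 0.0
dark [(np.int32(191), [290.7, 146.4])]
flange [[275, 144, 27, 24, 286.6, 157.9]]
tcp hop [  0.5  91.4 248.1]
```

```bash
echo '[{"x": 0.004, "z": 0.0003}, {"x": 0.004, "z": 0.0004}, {"x": 0.004, "z": 0.0005}, {"x": 0.004, "z": 0.0007}, {"x": 0.004, "z": 0.0008}]' > mv.in && python3 steer.py mv.in
echo '[{"x": 0.004, "z": 0.0009}, {"x": 0.004, "z": 0.001}, {"x": 0.004, "z": 0.0011}, {"x": 0.003, "z": 0.001}, {}]' > mv.in && python3 steer.py mv.in; python3 -c "from h import *;look()"
```

```text
clock: 13.57
position: [0.5359, 0.1905, 0.2453]
ee_rot: [0.0, 0.603, 0.798, 0.0]
contact_force: [-0.3, -0.1, 0.2]
width: 0.0451
gripper_force: 0.0
clock: 13.98
position: [0.5316, 0.2052, 0.2411]
ee_rot: [-0.0, 0.602, 0.798, -0.0]
contact_force: [0.3, 0.2, -0.2]
width: 0.045
gripper_force: 0.0
dark [(np.int32(192), [290.8, 146.4])]
flange [[280, 159, 21, 9, 289.0, 163.7]]
tcp hop [  0.4 125.6 241.2]
```

The grip was lost again near θ≈-0.2 and the lever went back to its start. Slow motion did carry it out of the notch without slipping. New plan: lift, swing slowly to about -0.25 rad, release gently so the tooth rides on the quadrant, then push the knob across with closed fingers.

```bash
echo '[{"x": -0.01, "z": -0.04}, {"x": -0.028}, {"x": -0.028}, {"x": -0.027}, {}]' > mv.in && python3 steer.py mv.in 0.075
python3 -c "
from h import *
goto(hop(0,32.8,214),HY)"
```

```text
clock: 14.45
position: [0.5589, 0.1107, 0.2816]
ee_rot: [0.002, 0.604, 0.797, -0.001]
contact_force: [-0.2, 0.2, 0.2]
width: 0.0749
gripper_force: 0.0
d [ 0.0055 -0.0006  0.0676] yaw 0.2732 turn -0.0061
```

```bash
echo '[{"x": 0.003, "z": 0.035}, {"z": 0.02}, {"z": 0.01}, {"z": 0.003}, {}]' > mv.in && python3 steer.py mv.in >/dev/null
echo '[{}, {}, {}, {}]' > mv.in && python3 steer.py mv.in 0.045 100; python3 -c "from h import *;look()"
echo '[{"x": -0.003, "z": -0.007}, {"x": -0.003, "z": -0.007}, {"x": -0.002, "z": -0.004}, {"x": -0.001, "z": -0.003}, {}]' > mv.in && python3 steer.py mv.in;python3 -c "from h import *;look()"
echo '[{"x": 0.003, "z": -0.001}, {}, {"x": 0.003, "z": -0.001}, {"x": 0.003, "z": -0.001}, {}]' > mv.in && python3 steer.py mv.in; python3 -c "from h import *;look()"
echo '[{"x": 0.003, "z": -0.001}, {"x": 0.003, "z": -0.001}, {"x": 0.003, "z": -0.001}, {}]' > mv.in && python3 steer.py mv.in; python3 -c "from h import *;look()"
```

```text
clock: 15.2
position: [0.5555, 0.1177, 0.2159]
ee_rot: [0.0, 0.603, 0.798, -0.0]
contact_force: [-5.8, -1.8, 6.4]
width: 0.0564
gripper_force: 104.4
dark [(np.int32(1055), [284.6, 139.3])]
flange [[278, 153, 24, 16, 289.8, 161.3]]
tcp hop [ -0.8  35.3 215.8]
clock: 15.67
position: [0.5578, 0.1095, 0.2352]
ee_rot: [-0.001, 0.603, 0.798, -0.0]
contact_force: [-5.3, 0.6, -4.0]
width: 0.0563
gripper_force: 106.6
dark [(np.int32(708), [282.3, 136.3]), (np.int32(187), [290.8, 146.4])]
flange [[280, 146, 24, 18, 292.1, 157.1]]
tcp hop [ -0.8  26.9 234.8]
clock: 16.13
position: [0.5558, 0.1171, 0.2372]
ee_rot: [0.0, 0.603, 0.798, -0.002]
contact_force: [-5.7, -2.4, -5.4]
width: 0.0558
gripper_force: 106.8
dark [(np.int32(405), [272.8, 136.2]), (np.int32(152), [302.6, 131.5]), (np.int32(184), [288.6, 142.5])]
flange [[278, 142, 24, 19, 290.3, 153.7]]
tcp hop [ -0.7  34.7 237.2]
clock: 16.52
position: [0.5536, 0.1246, 0.2402]
ee_rot: [0.001, 0.602, 0.798, -0.003]
contact_force: [-4.2, -3.9, -6.0]
width: 0.0563
gripper_force: 106.9
dark [(np.int32(290), [269.8, 135.7]), (np.int32(106), [300.1, 130.1]), (np.int32(189), [286.5, 138.8])]
flange [[276, 139, 24, 18, 288.2, 150.0]]
tcp hop [ -0.7  42.4 240.1]
```

```bash
echo '[{"x": 0.003, "z": -0.0009}, {"x": 0.003, "z": -0.0008}, {"x": 0.003, "z": -0.0007}, {}]' > mv.in && python3 steer.py mv.in; python3 -c "from h import *;look()"
echo '[{"x": 0.002, "z": -0.0005}, {}, {"x": 0.002, "z": -0.0005}, {}]' > mv.in && python3 steer.py mv.in; python3 -c "from h import *;look()"
```

```text
clock: 16.9
position: [0.5509, 0.1339, 0.2425]
ee_rot: [-0.0, 0.605, 0.796, -0.002]
contact_force: [-3.8, -3.9, -5.6]
width: 0.0565
gripper_force: 107.1
dark [(np.int32(208), [267.3, 134.0]), (np.int32(70), [296.9, 129.3]), (np.int32(187), [284.2, 135.2])]
flange [[273, 131, 25, 22, 284.9, 144.9]]
tcp hop [ -0.7  52.1 242.4]
clock: 17.28
position: [0.5526, 0.14, 0.2455]
ee_rot: [0.002, 0.602, 0.799, 0.002]
contact_force: [-0.0, -0.7, 0.5]
width: 0.045
gripper_force: 0.0
dark [(np.int32(183), [268.3, 132.8]), (np.int32(260), [291.5, 142.3])]
flange [[276, 144, 26, 25, 287.7, 158.3]]
tcp hop [  2.2  57.3 245.2]
```

It was lost at the same place again (θ≈-0.22), squirting back to the start. This time I'll stop at about -0.25, ease the grip down and then open.

```bash
echo '[{"z": -0.035}, {"x": -0.012}, {"x": -0.011}, {}, {}]' > mv.in && python3 steer.py mv.in 0.075
python3 -c "
from h import *
look();goto(hop(0,32.8,214),HY)"
```

```text
clock: 17.75
position: [0.557, 0.1164, 0.2782]
ee_rot: [-0.0, 0.603, 0.798, -0.0]
contact_force: [-0.2, 0.4, -0.2]
width: 0.0751
gripper_force: 0.0
dark [(np.int32(93), [265.2, 131.3]), (np.int32(187), [290.8, 146.4])]
flange [[274, 145, 28, 24, 286.7, 158.6]]
tcp hop [1.00e-01 3.41e+01 2.78e+02]
d [-0.0014 -0.      0.064 ] yaw 0.2764 turn -0.0029
```

```bash
echo '[{"x": -0.0055, "z": 0.032}, {"z": 0.02}, {"z": 0.009}, {"z": 0.003}, {}]' > mv.in && python3 steer.py mv.in >/dev/null
echo '[{}, {}, {}, {}]' > mv.in && python3 steer.py mv.in 0.045 60; python3 -c "from h import *;look()"
echo '[{"x": -0.003, "z": -0.007}, {"x": -0.003, "z": -0.007}, {"x": -0.002, "z": -0.004}, {"x": -0.001, "z": -0.003}, {}]' > mv.in && python3 steer.py mv.in;python3 -c "from h import *;look()"
echo '[{"x": 0.003, "z": -0.001}, {}, {"x": 0.003, "z": -0.001}, {"x": 0.003, "z": -0.001}, {}]' > mv.in && python3 steer.py mv.in
echo '[{"x": 0.003, "z": -0.001}, {"x": 0.003, "z": -0.001}, {"x": 0.003, "z": -0.001}, {}]' > mv.in && python3 steer.py mv.in; python3 -c "from h import *;look()"
```

```text
clock: 18.55
position: [0.5571, 0.1116, 0.2158]
ee_rot: [-0.001, 0.603, 0.798, -0.001]
contact_force: [-3.8, -0.3, 5.7]
width: 0.0577
gripper_force: 63.2
dark [(np.int32(1155), [285.0, 140.2])]
flange [[280, 155, 22, 14, 290.7, 162.0]]
tcp hop [ -0.9  29.  215.8]
clock: 19.02
position: [0.5596, 0.1031, 0.2358]
ee_rot: [-0.001, 0.603, 0.798, -0.001]
contact_force: [-5.2, 0.6, -4.7]
width: 0.0571
gripper_force: 65.6
dark [(np.int32(786), [283.0, 137.3]), (np.int32(187), [290.7, 146.4])]
flange [[281, 148, 23, 16, 292.9, 157.7]]
tcp hop [ -0.9  20.2 235.5]
clock: 19.48
position: [0.5574, 0.1111, 0.2383]
ee_rot: [-0.0, 0.603, 0.798, -0.002]
contact_force: [-5.2, -1.0, -5.3]
width: 0.0576
gripper_force: 65.6
clock: 19.82
position: [0.5549, 0.1193, 0.2413]
ee_rot: [-0.0, 0.603, 0.798, -0.002]
contact_force: [-3.0, -1.6, -5.1]
width: 0.0578
gripper_force: 65.4
dark [(np.int32(331), [270.9, 135.9]), (np.int32(130), [301.8, 131.4]), (np.int32(190), [286.3, 138.5])]
flange [[277, 141, 23, 16, 289.2, 150.1]]
tcp hop [ -0.9  37.1 241.2]
```

```bash
echo '[{"x": 0.003, "z": 0.0005}, {"x": 0.003}, {}]' > mv.in && python3 steer.py mv.in; python3 -c "from h import *;look()"
echo '[{"x": 0.003, "z": -0.0006}, {}]' > mv.in && python3 steer.py mv.in; python3 -c "from h import *;look()"
```

```text
clock: 20.12
position: [0.5532, 0.1255, 0.2407]
ee_rot: [-0.001, 0.605, 0.797, -0.001]
contact_force: [-4.6, -2.3, -5.2]
width: 0.0577
gripper_force: 64.8
dark [(np.int32(275), [269.5, 135.3]), (np.int32(105), [299.6, 130.6]), (np.int32(195), [285.2, 136.7])]
flange [[275, 137, 24, 18, 287.0, 148.0]]
tcp hop [ -0.9  43.5 240.7]
clock: 20.33
position: [0.5525, 0.1286, 0.2416]
ee_rot: [-0.0, 0.599, 0.8, -0.001]
contact_force: [-5.4, -1.6, -4.5]
width: 0.0576
gripper_force: 64.8
dark [(np.int32(251), [268.6, 134.9]), (np.int32(79), [298.4, 129.9]), (np.int32(190), [284.7, 136.1])]
flange [[274, 134, 25, 21, 286.1, 146.8]]
tcp hop [ -0.7  46.5 241.6]
```

```bash
echo '[{}, {}]' > mv.in && python3 steer.py mv.in - 20; python3 -c "from h import *;look()"
echo '[{}, {}]' > mv.in && python3 steer.py mv.in 0.062; python3 -c "from h import *;look()"
echo '[{}, {}]' > mv.in && python3 steer.py mv.in 0.08; python3 -c "from h import *;look()"
```

```text
clock: 20.55
position: [0.5525, 0.1286, 0.2416]
ee_rot: [0.0, 0.599, 0.801, -0.002]
contact_force: [-6.9, -2.0, -5.4]
width: 0.0575
gripper_force: 64.8
dark [(np.int32(250), [268.6, 134.8]), (np.int32(78), [298.3, 129.9]), (np.int32(191), [284.7, 136.0])]
flange [[274, 137, 25, 18, 286.2, 147.2]]
tcp hop [ -0.7  46.6 241.6]
clock: 20.77
position: [0.5534, 0.1292, 0.2421]
ee_rot: [0.0, 0.602, 0.798, 0.0]
contact_force: [-5.2, -1.5, -4.1]
width: 0.0619
gripper_force: 2.5
dark [(np.int32(238), [268.0, 134.6]), (np.int32(99), [299.4, 131.5]), (np.int32(189), [284.9, 136.4])]
flange [[273, 138, 25, 18, 285.7, 148.2]]
tcp hop [  0.3  46.9 242.1]
clock: 20.98
position: [0.5561, 0.1297, 0.2435]
ee_rot: [0.002, 0.603, 0.798, 0.003]
contact_force: [-0.6, -0.5, 0.6]
width: 0.0799
gripper_force: 0.0
dark [(np.int32(183), [266.5, 133.6]), (np.int32(54), [303.1, 130.4]), (np.int32(188), [284.8, 136.4])]
flange [[270, 134, 28, 22, 284.1, 147.0]]
tcp hop [  2.7  46.6 243.4]
```

The released lever stays put (knob at (284.8,136.4)) with the collar riding on the quadrant. Now I'll move round to the bin side and push the knob across with closed fingers.

```bash
echo '[{"z": -0.03}, {"z": -0.03}, {"x": -0.025}, {"x": -0.028}, {}]' > mv.in && python3 steer.py mv.in
echo '[{}, {}, {}, {}]' > mv.in && python3 steer.py mv.in 0 40
echo '[{"z": 0.015}, {"z": 0.015}, {}]' > mv.in && python3 steer.py mv.in
python3 -c "from h import *;look()"
```

```text
clock: 21.45
position: [0.571, 0.0744, 0.3037]
ee_rot: [0.004, 0.604, 0.797, 0.001]
contact_force: [0.3, 0.3, 0.4]
width: 0.08
gripper_force: 0.0
clock: 21.78
position: [0.5679, 0.0789, 0.3019]
ee_rot: [-0.0, 0.602, 0.798, 0.0]
contact_force: [-0.5, 0.1, 0.4]
width: 0.0323
gripper_force: 0.0
clock: 22.03
position: [0.5661, 0.0788, 0.2691]
ee_rot: [-0.002, 0.602, 0.798, -0.002]
contact_force: [-1.2, 0.4, -0.9]
width: 0.0002
gripper_force: 0.0
dark [(np.int32(645), [290.7, 134.6])]
flange [[270, 138, 15, 18, 276.3, 146.8]]
tcp hop [ -0.7  -5.3 270.5]
```

```bash
echo '[{"x": 0.01}, {"x": 0.01}, {"x": 0.01}, {"x": 0.01}, {"x": 0.01}]' > mv.in && python3 steer.py mv.in
echo '[{"x": 0.01}, {"x": 0.01}, {"x": 0.01}, {"x": 0.01}, {"x": 0.01}]' > mv.in && python3 steer.py mv.in
echo '[{"x": 0.008, "z": 0.002}, {"x": 0.008, "z": 0.002}, {"x": 0.006, "z": 0.001}, {}]' > mv.in && python3 steer.py mv.in
python3 -c "
from h import *
I=manip.get_image('side')['img'];p=HR.inv().apply(manip.get_state()['position']-HO)*1e3;print(p)"
```

```text
clock: 22.5
position: [0.5545, 0.127, 0.2732]
ee_rot: [0.001, 0.603, 0.798, 0.001]
contact_force: [1.2, -4.0, 3.8]
width: 0.0001
gripper_force: 1.9
clock: 22.92
position: [0.5401, 0.1754, 0.2712]
ee_rot: [-0.0, 0.603, 0.798, -0.0]
contact_force: [2.0, -2.7, -1.8]
width: 0.0
gripper_force: 1.6
clock: 23.25
position: [0.5333, 0.1973, 0.2662]
ee_rot: [-0.002, 0.602, 0.798, -0.0]
contact_force: [0.0, 1.0, -0.4]
width: -0.0001
gripper_force: 0.0
[-8.50984715e-02  1.17176707e+02  2.66333856e+02]
```

```bash
echo '[{"x": 0.005}, {"x": 0.004}, {}]' > mv.in && python3 steer.py mv.in
echo '[{"x": 0.004}, {}]' > mv.in && python3 steer.py mv.in
echo '[{"x": 0.003}, {}]' > mv.in && python3 steer.py mv.in
python3 - <<'E'
from h import *
import cv2
p=HR.inv().apply(manip.get_state()['position']-HO)*1e3;print(p)
for t in(.36,.40,.42):
    print(t,proj("side",hop(0,82.5+165*np.sin(t),98+165*np.cos(t))),"flange c seated/riding",proj("side",hop(0,82.5+126*np.sin(t),98+126*np.cos(t))),proj("side",hop(0,82.5+140*np.sin(t),98+140*np.cos(t))))
E
```

```text
clock: 23.55
position: [0.5322, 0.203, 0.2667]
ee_rot: [0.001, 0.603, 0.798, -0.001]
contact_force: [0.9, -5.2, -1.6]
width: 0.0
gripper_force: 2.1
clock: 23.72
position: [0.5321, 0.2034, 0.2668]
ee_rot: [0.004, 0.603, 0.798, -0.003]
contact_force: [2.3, -11.7, -0.3]
width: 0.0
gripper_force: 6.2
clock: 23.88
position: [0.532, 0.2037, 0.2668]
ee_rot: [0.006, 0.603, 0.798, -0.005]
contact_force: [4.0, -18.0, -0.4]
width: 0.0001
gripper_force: 9.1
[  0.30879797 124.4187936  266.82111072]
0.36 [262.79088345 110.95666918] flange c seated/riding [267.11208073 127.97813269] [265.57949286 121.94117419]
0.4 [261.60695605 110.31992148] flange c seated/riding [266.20819099 127.43913639] [264.57501709 121.36279922]
0.42 [261.03100589 110.0479026 ] flange c seated/riding [265.76735359 127.20359363] [264.08556262 121.11191959]
```

```bash
echo '[{"x": -0.012}, {"x": -0.02}, {"x": -0.02, "z": -0.03}, {"z": -0.03}, {}]' > mv.in && python3 steer.py mv.in
python3 - <<'E'
from h import *
import cv2
a=cv2.resize(manip.get_image("side")["img"][80:300,200:400,::-1],(520,572),interpolation=2)
b=cv2.resize(manip.get_image("top")["img"][180:300,195:345,::-1],(280,224),interpolation=2)
c=np.zeros((572,800,3),np.uint8);c[:,:520]=a;c[:224,520:]=b;cv2.imwrite("pics/m5.png",c)
E
```

```text
clock: 24.3
position: [0.5471, 0.1608, 0.3329]
ee_rot: [0.003, 0.604, 0.797, 0.005]
contact_force: [0.7, -0.1, 1.4]
width: 0.0001
gripper_force: 0.0
```

View pics/m5.png

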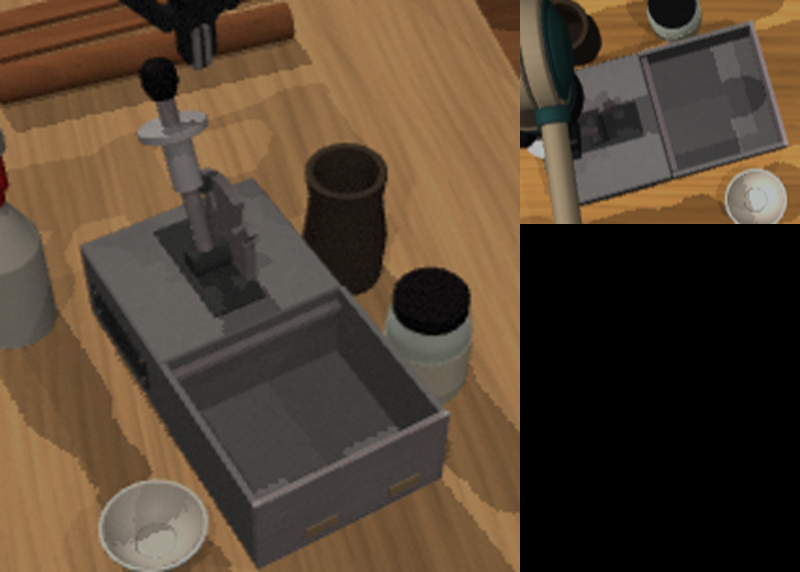

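The picture shows the lever leaning to +y with the flange at (173,127), which matches the seated position. The shutter is drawn back and the bin is open, so step 1 is done. Next is the shovel, and first I'll refine the handle line by colour.

```bash
python3 - <<'E'
from h import *
import cv2
np.set_printoptions(precision=4,suppress=True)
for n,w in(("top",(slice(255,305),slice(405,470))),("side",(slice(380,470),slice(275,330)))):
    I=cv2.imread(f"pics/{n}0.png").astype(int)[w]
    hsv=cv2.cvtColor(I.astype(np.uint8),cv2.COLOR_BGR2HSV)
    m=((hsv[...,0]<9)&(hsv[...,1]>130)&(hsv[...,2]>60)).astype(np.uint8)
    k,l,st,ce=cv2.connectedComponentsWithStats(m);i=1+np.argmax(st[1:,4]);m=(l==i).astype(np.uint8)
    c,s,a=cv2.minAreaRect(cv2.findNonZero(m)[:,0].astype(np.float32))
    B=cv2.boxPoints((c,s,a))+[w[1].start,w[0].start]
    e=[B[1]-B[0],B[2]-B[1]]
    if np.linalg.norm(e[0])>np.linalg.norm(e[1]): p,q=(B[1]+B[2])/2,(B[0]+B[3])/2
    else: p,q=(B[0]+B[1])/2,(B[2]+B[3])/2
    P,Q=plane(n,*p,.042),plane(n,*q,.042)
    if P[1]<Q[1]:P,Q=Q,P
    print(n,st[i,4],P[:2],Q[:2],"len",np.linalg.norm(P-Q),"yaw",np.degrees(np.arctan2(*(P-Q)[1::-1])))
goto([.4889,-.3339,.2],np.radians(-32.2))
E
```

```text
Traceback (most recent call last):
ValueError: attempt to get argmax of an empty sequence
```

```bash
python3 - <<'E'
from h import *
import cv2
np.set_printoptions(precision=4,suppress=True)
for n,w in(("top",(slice(255,305),slice(405,470))),("side",(slice(380,470),slice(275,330)))):
    I=cv2.imread(f"pics/{n}0.png").astype(float)[w]
    m=((I[...,1]/I[...,2]<.57)&(I[...,2]>60)).astype(np.uint8)
    k,l,st,ce=cv2.connectedComponentsWithStats(m);i=1+np.argmax(st[1:,4]);m=(l==i).astype(np.uint8)
    c,s,a=cv2.minAreaRect(cv2.findNonZero(m)[:,0].astype(np.float32))
    B=cv2.boxPoints((c,s,a))+[w[1].start,w[0].start]
    e=[B[1]-B[0],B[2]-B[1]]
    if np.linalg.norm(e[0])>np.linalg.norm(e[1]): p,q=(B[1]+B[2])/2,(B[0]+B[3])/2
    else: p,q=(B[0]+B[1])/2,(B[2]+B[3])/2
    P,Q=plane(n,*p,.042),plane(n,*q,.042)
    if P[1]<Q[1]:P,Q=Q,P
    print(n,st[i,4],P[:2],Q[:2],"len",np.linalg.norm(P-Q),"yaw",np.degrees(np.arctan2(*(P-Q)[1::-1])))
goto([.4889,-.3339,.2],np.radians(-32.2))
E
```

```text
top 390 [ 0.498  -0.3147] [ 0.437  -0.4113] len 0.11426487242776505 yaw 57.73225097804732
side 3 [ 0.4539 -0.4043] [ 0.4532 -0.4074] len 0.0031943591067423367 yaw 76.90078037470509
d [-0.4612 -0.1894  0.1271] yaw 0.2763 turn 0.8383
```

```bash
echo '[{"x": -0.038, "y": -0.016}, {"x": -0.038, "y": -0.016}, {"x": -0.038, "y": -0.016}, {"x": -0.038, "y": -0.016}, {"x": -0.038, "y": -0.016}]' > mv.in && python3 steer.py mv.in 0.05 40
echo '[{"x": -0.038, "y": -0.016}, {"x": -0.038, "y": -0.016}, {"x": -0.038, "y": -0.016}, {"x": -0.038, "y": -0.016}, {"x": -0.038, "y": -0.016}]' > mv.in && python3 steer.py mv.in
echo '[{"x": -0.038, "y": -0.016}, {"x": -0.038, "y": -0.014}, {"turn": 0.12}, {"turn": 0.12}, {"turn": 0.12}]' > mv.in && python3 steer.py mv.in
echo '[{"z": 0.035, "turn": 0.12}, {"z": 0.035, "turn": 0.12}, {"z": 0.03, "turn": 0.12}, {"z": 0.03, "turn": 0.12}, {}]' > mv.in && python3 steer.py mv.in
python3 -c "
from h import *
goto([.4884,-.3299,.039],np.radians(-32.3))"
```

```text
clock: 24.82
position: [0.5182, -0.0444, 0.3255]
ee_rot: [-0.001, 0.602, 0.798, 0.0]
contact_force: [0.6, -0.1, 0.2]
width: 0.0501
gripper_force: 0.0
clock: 25.23
position: [0.4935, -0.2492, 0.3255]
ee_rot: [-0.001, 0.603, 0.798, 0.001]
contact_force: [1.0, -0.3, -0.4]
width: 0.0497
gripper_force: 0.0
clock: 25.65
position: [0.4859, -0.3299, 0.3247]
ee_rot: [-0.002, 0.738, 0.674, 0.0]
contact_force: [0.4, 0.9, -0.1]
width: 0.0501
gripper_force: 0.0
clock: 26.07
position: [0.4827, -0.3258, 0.1893]
ee_rot: [-0.008, 0.876, 0.482, -0.002]
contact_force: [-0.8, 0.7, -0.0]
width: 0.0498
gripper_force: 0.0
d [-0.0009  0.0093  0.1502] yaw -0.5647 turn -0.001
```

```bash
echo '[{"y": 0.004, "z": 0.035}, {"z": 0.035}, {"z": 0.03}, {}, {}]' > mv.in && python3 steer.py mv.in
python3 -c "
from h import *
goto([.4884,-.3299,.038],np.radians(-32.3))"
```

```text
clock: 26.48
position: [0.4894, -0.3311, 0.0964]
ee_rot: [-0.002, 0.875, 0.484, -0.0]
contact_force: [-0.6, 0.1, 0.9]
width: 0.0501
gripper_force: 0.0
d [ 0.0005 -0.0013  0.0584] yaw -0.5609 turn 0.0028
```

```bash
echo '[{"y": -0.001, "z": 0.03}, {"z": 0.02}, {"z": 0.008}, {}]' > mv.in && python3 steer.py mv.in
echo '[{}, {}, {}, {}, {}]' > mv.in && python3 steer.py mv.in 0.01 120
echo '[{"z": -0.005}, {"z": -0.01}, {"z": -0.01}, {}]' > mv.in && python3 steer.py mv.in
python3 -c "
from h import *
goto([.4884,-.3299,.04],np.radians(-32.3))"
```

```text
clock: 26.82
position: [0.4892, -0.3314, 0.0394]
ee_rot: [-0.0, 0.876, 0.483, 0.0]
contact_force: [-0.2, -0.0, -0.7]
width: 0.05
gripper_force: 0.0
clock: 27.23
position: [0.4898, -0.3322, 0.0414]
ee_rot: [0.002, 0.875, 0.483, 0.001]
contact_force: [-1.9, -0.7, 6.3]
width: 0.022
gripper_force: 117.6
clock: 27.57
position: [0.4901, -0.3324, 0.0664]
ee_rot: [0.002, 0.876, 0.483, 0.001]
contact_force: [1.2, 1.2, -5.6]
width: 0.0224
gripper_force: 119.6
d [ 0.0012 -0.0029  0.0263] yaw -0.5629 turn 0.0008
```

```bash
echo '[{"z": -0.01}, {"z": -0.02}, {"z": -0.025}, {"z": -0.025}, {"z": -0.015}]' > mv.in && python3 steer.py mv.in
echo '[{"z": -0.008}, {"x": 0.01, "y": 0.003}, {"x": 0.02, "y": 0.006}, {"x": 0.025, "y": 0.007}, {"x": 0.025, "y": 0.007}]' > mv.in && python3 steer.py mv.in
echo '[{"x": 0.025, "y": 0.007}, {"x": 0.025, "y": 0.007}, {"x": 0.025, "y": 0.007}, {"x": 0.02, "y": 0.006}, {"x": 0.015, "y": 0.005}]' > mv.in && python3 steer.py mv.in
echo '[{"x": 0.01, "y": 0.003, "turn": -0.03}, {"turn": -0.06}, {"turn": -0.08}, {"turn": -0.08}, {"turn": -0.08}]' > mv.in && python3 steer.py mv.in
echo '[{"turn": -0.08}, {"turn": -0.08}, {"turn": -0.08}, {"turn": -0.08}, {"turn": -0.08}]' > mv.in && python3 steer.py mv.in
echo '[{"turn": -0.06}, {"turn": -0.05}, {}, {}]' > mv.in && python3 steer.py mv.in
python3 -c "
from h import *
goto(hop(0,-291,135),HY)"
```

```text
clock: 27.98
position: [0.4895, -0.3319, 0.1618]
ee_rot: [0.001, 0.876, 0.483, 0.001]
contact_force: [-0.8, 0.2, -4.4]
width: 0.0222
gripper_force: 120.7
clock: 28.4
position: [0.5509, -0.2745, 0.1652]
ee_rot: [-0.002, 0.876, 0.482, -0.001]
contact_force: [-0.4, -0.5, -4.1]
width: 0.0226
gripper_force: 120.6
clock: 28.82
position: [0.6375, -0.1971, 0.1647]
ee_rot: [-0.002, 0.875, 0.483, -0.001]
contact_force: [0.5, -0.2, -7.5]
width: 0.0219
gripper_force: 120.3
clock: 29.23
position: [0.644, -0.1932, 0.1659]
ee_rot: [-0.001, 0.783, 0.622, -0.001]
contact_force: [0.2, 0.8, -5.6]
width: 0.0221
gripper_force: 120.3
clock: 29.65
position: [0.644, -0.1934, 0.166]
ee_rot: [-0.001, 0.644, 0.765, -0.0]
contact_force: [0.7, 0.2, -5.6]
width: 0.0221
gripper_force: 120.3
clock: 29.98
position: [0.6443, -0.1934, 0.1662]
ee_rot: [-0.001, 0.603, 0.798, -0.0]
contact_force: [-0.8, -0.1, -6.5]
width: 0.0224
gripper_force: 120.5
d [-0.0028  0.0012  0.0312] yaw 0.276 turn -0.0033
```

```bash
echo '[{"x": -0.002, "y": 0.001, "z": 0.01}, {"z": 0.01}, {}]' > mv.in && python3 steer.py mv.in
for i in 1 2 3; do echo '[{"z": 0.004}, {}]' > mv.in && python3 steer.py mv.in | grep -E 'pos|force:'; done
```

```text
clock: 30.23
position: [0.6445, -0.1943, 0.1435]
ee_rot: [-0.003, 0.603, 0.798, -0.001]
contact_force: [-1.0, 0.8, -4.4]
width: 0.0224
gripper_force: 120.6
position: [0.6456, -0.1946, 0.1415]
contact_force: [0.5, -0.4, -4.0]
gripper_force: 120.5
position: [0.646, -0.1948, 0.1383]
contact_force: [-1.2, 0.2, -6.5]
gripper_force: 120.4
position: [0.6459, -0.1948, 0.1344]
contact_force: [0.1, 0.5, -6.4]
gripper_force: 120.3
```

```bash
for i in 1 2 3; do echo '[{"z": 0.002}, {}]' > mv.in && python3 steer.py mv.in | grep -E 'pos|force:'; done; python3 -c "
from h import *
look()"
```

```text
position: [0.646, -0.1948, 0.1326]
contact_force: [1.1, 0.1, -6.7]
gripper_force: 120.3
position: [0.6464, -0.1949, 0.1312]
contact_force: [0.1, -0.5, -1.5]
gripper_force: 121.0
position: [0.6466, -0.1952, 0.1301]
contact_force: [-1.2, -0.9, 2.2]
gripper_force: 121.6
dark []
flange []
tcp hop [   0.5 -290.6  130.1]
```

```bash
echo '[{}, {}, {}]' > mv.in && python3 steer.py mv.in 0.018 25
echo '[{"x": 0.001, "z": -0.005}, {"x": 0.001, "z": -0.005}, {}]' > mv.in && python3 steer.py mv.in; echo '[{"x": 0.001, "z": -0.005}, {"x": 0.001, "z": -0.005}, {}]' > mv.in && python3 steer.py mv.in
```

```text
clock: 31.53
position: [0.6466, -0.1953, 0.1298]
ee_rot: [0.001, 0.603, 0.798, 0.0]
contact_force: [-1.1, -2.8, 5.4]
width: 0.0224
gripper_force: 121.7
clock: 31.78
position: [0.6454, -0.1922, 0.1387]
ee_rot: [-0.0, 0.603, 0.798, 0.0]
contact_force: [0.0, 0.2, -5.5]
width: 0.022
gripper_force: 120.3
clock: 32.03
position: [0.6454, -0.1907, 0.1497]
ee_rot: [0.0, 0.603, 0.798, 0.0]
contact_force: [-0.3, -0.4, -4.0]
width: 0.0222
gripper_force: 120.6
```

```bash
echo '[{"x": -0.001, "z": 0.008}, {"x": -0.001, "z": 0.006}, {"z": 0.002}, {}]' > mv.in && python3 steer.py mv.in
echo '[{}, {}, {}]' > mv.in && python3 steer.py mv.in 0.0236 25
echo '[{"z": -0.004}, {"z": -0.004}, {}, {}]' > mv.in && python3 steer.py mv.in
```

```text
clock: 32.37
position: [0.645, -0.1928, 0.1316]
ee_rot: [-0.001, 0.603, 0.798, -0.0]
contact_force: [-0.7, -0.2, -4.1]
width: 0.0224
gripper_force: 120.7
clock: 32.62
position: [0.6456, -0.1929, 0.1328]
ee_rot: [-0.0, 0.603, 0.798, 0.0]
contact_force: [0.6, -0.1, -4.4]
width: 0.0239
gripper_force: 20.4
clock: 32.95
position: [0.6462, -0.1932, 0.1418]
ee_rot: [0.001, 0.603, 0.798, 0.0]
contact_force: [0.1, 0.3, -3.6]
width: 0.0235
gripper_force: 20.5
```

```bash
for i in 1 2; do echo '[{"x": 0.001, "z": -0.005}, {"x": 0.001, "z": -0.005}, {}, {}]' > mv.in && python3 steer.py mv.in|grep -E "pos|force"; done
python3 - <<'E'
from h import *
import cv2
a=manip.get_image("side")["img"][:,:,::-1];b=manip.get_image("top")["img"][:,:,::-1]
g=np.array(proj("side",hop(0,-210,110)));print(g)
y,x=int(g[1]),int(g[0])
A=cv2.resize(a[y-80:y+80,x-80:x+80],(480,480),interpolation=2)
B=cv2.resize(b[190:310,290:410],(320,320),interpolation=2)
c=np.zeros((480,800,3),np.uint8);c[:,:480]=A;c[:320,480:]=B;cv2.imwrite("pics/m6.png",c)
E
```

```text
position: [0.6455, -0.1911, 0.1518]
contact_force: [1.2, -0.4, -2.5]
gripper_force: 20.4
position: [0.6449, -0.1891, 0.1616]
contact_force: [0.9, -1.1, -1.8]
gripper_force: 20.3
[349.03853196 266.31520668]
```

View pics/m6.png

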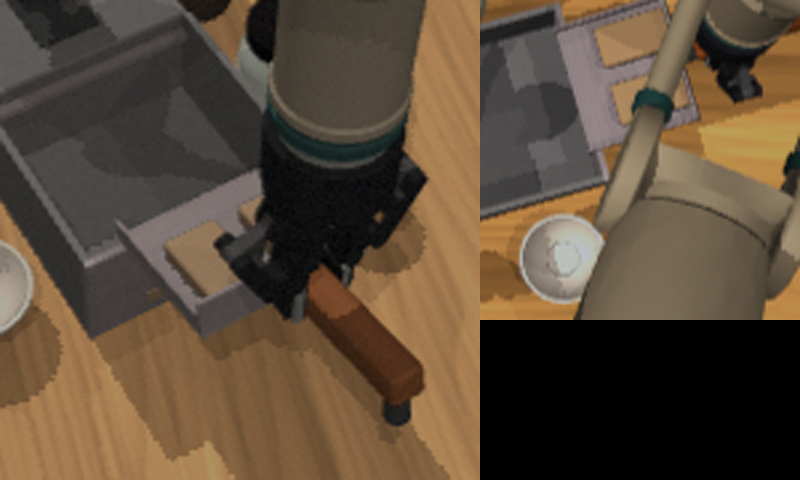

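The picture shows both offcuts still on the blade, its front edge resting just over the end rim, and the shovel pivoting in the eased grip. I'll raise the handle along the arc to about 34°.

```bash
echo '[{"x": 0.006, "z": -0.009}, {"x": 0.006, "z": -0.009}, {}, {}]' > mv.in && python3 steer.py mv.in|grep -E "pos|force"
echo '[{"x": 0.005, "z": -0.006}, {"x": 0.006, "z": -0.007}, {}, {}]' > mv.in && python3 steer.py mv.in|grep -E "pos|force"
echo '[{"x": 0.006, "z": -0.006}, {"x": 0.006, "z": -0.006}, {}, {}]' > mv.in && python3 steer.py mv.in|grep -E "pos|force"
echo '[{"x": 0.002, "z": -0.001}, {"x": 0.002, "z": -0.001}, {}, {}]' > mv.in && python3 steer.py mv.in|grep -E "pos|force"
```

```text
position: [0.6417, -0.1769, 0.1801]
contact_force: [-0.1, -0.5, -2.4]
gripper_force: 20.3
position: [0.6384, -0.1666, 0.1926]
contact_force: [-0.4, -1.0, -5.8]
gripper_force: 19.9
position: [0.6353, -0.1547, 0.205]
contact_force: [-0.5, -0.1, -0.9]
gripper_force: 20.7
position: [0.6338, -0.1515, 0.2057]
contact_force: [0.5, 0.3, -4.6]
gripper_force: 20.4
```

```bash
cat >> h.py <<'E'
def bits():
    import cv2
    for n in("side","top"):
        I=manip.get_image(n)["img"]
        for nm,ys,z in(("bin",(-159,-4),10),("blade",(-290,-159),95)):
            P=np.array([proj(n,hop(x,y,z)) for x,y in((-80,ys[0]),(80,ys[0]),(80,ys[1]),(-80,ys[1]))]).astype(np.int32)
            M=np.zeros(I.shape[:2],np.uint8);cv2.fillPoly(M,[P],1)
            J=I.astype(int);m=(M>0)&(J[...,0]-J[...,2]>30)
            k,l,st,ce=cv2.connectedComponentsWithStats(m.astype(np.uint8))
            print(n,nm,[(st[i,4],np.round(ce[i]).tolist(),np.round(HR.inv().apply(plane(n,*ce[i],.02)-HO)*1e3).tolist()[:2]) for i in range(1,k) if st[i,4]>25])
E
python3 -c "
from h import *
bits()"
```

```text
side bin [(np.int32(199), [321.0, 253.0], [3.0, -97.0])]
side blade [(np.int32(2839), [359.0, 284.0], [31.0, -209.0]), (np.int32(27), [322.0, 282.0], [-35.0, -165.0])]
top bin [(np.int32(697), [312.0, 230.0], [2.0, -120.0]), (np.int32(87), [328.0, 252.0], [-67.0, -147.0])]
top blade [(np.int32(611), [341.0, 205.0], [48.0, -216.0]), (np.int32(32), [363.0, 201.0], [40.0, -278.0]), (np.int32(505), [363.0, 239.0], [-58.0, -246.0])]
```

```bash
echo '[{"x": 0.008}, {"x": -0.01}, {"x": 0.01, "z": -0.004}, {"x": -0.008}, {}]' > mv.in && python3 steer.py mv.in|grep -E "pos|force"
echo '[{"z": -0.02}, {"x": -0.02, "z": -0.02}, {"x": -0.03}, {"x": -0.03}, {}]' > mv.in && python3 steer.py mv.in|grep -E "pos|force"
python3 -c "
from h import *
bits()"
```

```text
position: [0.6344, -0.1526, 0.2102]
contact_force: [1.3, -0.9, -3.4]
gripper_force: 20.4
position: [0.6574, -0.2352, 0.2498]
contact_force: [-0.6, -1.5, -3.7]
gripper_force: 20.4
side bin [(np.int32(347), [321.0, 255.0], [-0.0, -102.0])]
side blade [(np.int32(56), [324.0, 258.0], [2.0, -113.0]), (np.int32(39), [355.0, 266.0], [48.0, -165.0]), (np.int32(951), [340.0, 295.0], [-19.0, -211.0]), (np.int32(154), [397.0, 279.0], [106.0, -239.0]), (np.int32(39), [324.0, 282.0], [-31.0, -165.0])]
top bin [(np.int32(724), [312.0, 230.0], [1.0, -121.0])]
top blade [(np.int32(2123), [344.0, 216.0], [14.0, -216.0]), (np.int32(197), [376.0, 234.0], [-56.0, -286.0])]
```

The wrist force is now about the weight of the empty shovel (3.5 N), and both bars show in the bin at hopper (1,-121). Now I'll set the shovel down.

```bash
echo '[{"x": -0.01, "y": -0.025}, {"x": -0.01, "y": -0.03}, {"y": -0.03}, {"y": -0.025, "z": 0.02}, {"z": 0.03}]' > mv.in && python3 steer.py mv.in|grep -E "pos|force"
echo '[{"z": 0.03}, {"z": 0.03}, {}, {}]' > mv.in && python3 steer.py mv.in|grep -E "pos|force"
for i in 1 2; do echo '[{"z": 0.006}, {"z": 0.006}, {}]' > mv.in && python3 steer.py mv.in|grep -E "pos|force";done
```

```text
position: [0.5521, -0.2791, 0.203]
contact_force: [0.8, -1.1, -3.4]
gripper_force: 20.3
position: [0.5542, -0.2764, 0.1386]
contact_force: [1.5, -0.8, -3.6]
gripper_force: 20.3
position: [0.5558, -0.2778, 0.1284]
contact_force: [-1.5, -0.1, -3.7]
gripper_force: 20.3
position: [0.5582, -0.2813, 0.1188]
contact_force: [1.1, -3.4, 4.0]
gripper_force: 20.8
```

```bash
echo '[{"x": -0.007, "z": 0.007}, {"x": -0.007, "z": 0.008}, {}]' > mv.in && python3 steer.py mv.in|grep -E "pos|force"
echo '[{"x": -0.005, "z": 0.006}, {"x": -0.004, "z": 0.006}, {}]' > mv.in && python3 steer.py mv.in|grep -E "pos|force"
echo '[{"x": -0.005, "z": 0.009}, {"x": -0.005, "z": 0.009}, {}]' > mv.in && python3 steer.py mv.in|grep -E "pos|force"
echo '[{"x": -0.004, "z": 0.01}, {"x": -0.004, "z": 0.009}, {}]' > mv.in && python3 steer.py mv.in|grep -E "pos|force"
```

```text
position: [0.5611, -0.2941, 0.1018]
contact_force: [1.4, -1.6, 1.8]
gripper_force: 19.7
position: [0.5619, -0.3006, 0.0878]
contact_force: [1.3, -1.6, -0.0]
gripper_force: 19.1
position: [0.5637, -0.3095, 0.0682]
contact_force: [0.2, -0.7, -2.2]
gripper_force: 18.6
position: [0.5655, -0.3167, 0.049]
contact_force: [0.5, -0.2, -1.8]
gripper_force: 18.4
```

```bash
for i in 1 2; do echo '[{"x": -0.001, "z": 0.004}, {}]' > mv.in && python3 steer.py mv.in|grep -E "pos|force";done; echo '[{"z": 0.003}, {}, {}]' > mv.in && python3 steer.py mv.in|grep -E "pos|force"
```

```text
position: [0.5662, -0.3176, 0.0467]
contact_force: [0.4, 0.3, -2.5]
gripper_force: 18.3
position: [0.567, -0.3188, 0.044]
contact_force: [-0.3, 2.3, -1.3]
gripper_force: 18.5
position: [0.567, -0.3188, 0.044]
contact_force: [-4.2, 2.9, 14.8]
gripper_force: 20.4
```

```bash
echo '[{"z": -0.002}, {}, {}, {}]' > mv.in && python3 steer.py mv.in 0.06|grep -E "pos|force|wid"
echo '[{"z": -0.02}, {"z": -0.04}, {"z": -0.04}, {"z": -0.04}, {"z": -0.04}]' > mv.in && python3 steer.py mv.in|grep -E "pos|force|clock"
echo '[{"x": -0.04}, {"x": -0.04}, {"x": -0.04}, {"x": -0.04}, {}]' > mv.in && python3 steer.py mv.in|grep -E "pos|force|clock"
python3 - <<'E'
from h import *
import cv2
bits()
a=manip.get_image("side")["img"][:,:,::-1];b=manip.get_image("top")["img"][:,:,::-1]
cv2.imwrite("pics/fs.png",a);cv2.imwrite("pics/ft.png",b)
for n,I in(("side",a),("top",b)):
    I=I.astype(float);g=proj(n,[.58,-.36,.036]).astype(int);w=slice(max(0,g[1]-60),g[1]+60),slice(g[0]-60,g[0]+60)
    J=I[w];m=((J[...,1]/J[...,2]<(.57 if n=="top" else .6))&(J[...,2]>60)).astype(np.uint8)
    k,l,st,ce=cv2.connectedComponentsWithStats(m);i=1+np.argmax(st[1:,4])
    B=cv2.boxPoints(cv2.minAreaRect(cv2.findNonZero((l==i).astype(np.uint8))[:,0].astype(np.float32)))+[w[1].start,w[0].start]
    print(n,st[i,4],B.round(1).tolist(),[plane(n,*p,.042)[:2].round(3).tolist() for p in B])
# bystanders: image change around them
for n,I in(("side",a),("top",b)):
    o=cv2.imread(f"pics/{n}0.png").astype(int)
    for nm,p,z,s in(("dish",(.446,-.056),.02,22),("jar",(.713,.06),.09,18),("vase",(.679,.206),.1,18),("sprayer",(.366,.216),.1,22)):
        u,v=proj(n,[*p,z]).astype(int);d=np.abs(o-I.astype(int))[v-s:v+s,u-s:u+s].mean();print(n,nm,round(d,1))
E
```

```text
position: [0.5673, -0.3193, 0.0427]
contact_force: [0.1, -0.4, 1.3]
width: 0.06
gripper_force: 0.0
clock: 39.67
position: [0.5669, -0.319, 0.2241]
contact_force: [0.9, -0.5, 0.0]
gripper_force: 0.0
clock: 40.08
position: [0.6114, -0.4812, 0.2196]
contact_force: [-0.2, -0.7, -0.1]
gripper_force: 0.0
side bin [(np.int32(280), [324.0, 253.0], [7.0, -101.0]), (np.int32(195), [320.0, 275.0], [-30.0, -147.0])]
side blade [(np.int32(2290), [364.0, 279.0], [46.0, -204.0]), (np.int32(42), [328.0, 256.0], [13.0, -113.0]), (np.int32(39), [355.0, 266.0], [48.0, -165.0]), (np.int32(375), [334.0, 306.0], [-43.0, -228.0])]
top bin [(np.int32(724), [312.0, 230.0], [1.0, -121.0])]
top blade [(np.int32(2888), [350.0, 214.0], [16.0, -234.0])]
side 538 [[338.2, 380.0], [350.2, 372.4], [386.0, 428.6], [374.0, 436.3]] [[0.549, -0.309], [0.575, -0.3], [0.605, -0.412], [0.581, -0.419]]
top 340 [[412.5, 239.3], [453.2, 227.7], [455.5, 235.6], [414.8, 247.2]] [[0.574, -0.3], [0.605, -0.41], [0.584, -0.416], [0.552, -0.306]]
side dish 20.8
side jar 39.9
side vase 30.4
side sprayer 19.1
top dish 10.0
top jar 5.3
top vase 4.0
top sprayer 7.2
```

```bash
python3 -c "
from rig import manip
print(manip.sign_off())"
```

```text
the job is handed in; nothing more can be done
None
```

I handed the job in at about 40 s with the hopper open, the collar seated, both offcuts in the bin and the shovel flat on the table; no verdict came back, and the bystanders were only checked clearly from the top view, where they look unmoved.

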